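# Seat the glaze cup on the mixer drive

### The arm

A 6-joint arm with a two-finger parallel gripper is mounted at the origin on the work surface. World frame = base frame: x ahead of the robot, y to its left, z up, the work surface at z = 0. Lengths are in mm, angles in degrees, forces in N, time in s.
With the tool pointing down it reaches from about 350 to 850 mm from the base axis. Payload 8.1 kg.
Tool frame: the origin (TCP) lies at the centre of the arm's flange, where the gripper is bolted on; the fingertips stand 173 mm ahead of it and the grasp point (between the pads) lies 155 mm ahead of it; z points along the fingers, y is the line along which they close (so a half turn about z gives the same grasp; the last joint's range is limited). The gripper opens to 85 mm and grips with 20 to 120 N. Pads are 22 mm wide; open, the fingers measure 114 mm over their backs; the gripper's body (76 mm by 85 mm) begins 54 mm behind the grasp point. The pads swing forward as they close: fully open they stand 13 mm farther back than shut.
Start: joints at [67.013, 7.471, 85.268, -0, 87.261, -4.893], TCP at [186.325, 570.342, 404.692] pointing down, gripper open.
Joint ranges: [-169.43, 169.43], [-51.17, 129.36], [1.28, 143.12], [-76.62, 256.62], [0, 156.53], [-152.29, 152.29]. Speed limits (degrees/s): [136.94, 136.94, 159.86, 180, 180, 180].

### API

Orientations are given as [roll, pitch, yaw] about the fixed x, y, z axes, in that order (R = Rz(yaw) Ry(pitch) Rx(roll)).
In Python, from bench import * gives the robot as it stands.
- The arm moves only by the shell command python3 -m jog 'ROWS' [FORCE]. ROWS is text: rows parted by semicolons, each of 7 numbers parted by spaces: the shift along the tool's x, y, z scaled (see below), then the turn, a rotation vector about the tool's x, y, z scaled (see below), then the closure, from -1 (fully open) to 1 (shut). In form: tx ty tz wx wy wz hand; .... A call has 1 to 5 rows; each row shifts and turns the commanded pose from where the row before left it, along the tool's axes as they then stand; what a row does not reach is not made up. The controller multiplies each number of a shift by 0.1 m and each number of a turn by 60 degrees. A row lasts 1/8 s, in which the tool goes at most 62.5 mm and 10.7 degrees, less where a joint would pass 70% of its speed; a pose out of reach is approached as far as the arm can. A call with a number of a shift or a turn outside -1 to 1 is refused whole. A call with a gripper value outside its range is refused whole. The fingers move at their own pace and stop on an object; FORCE is the grip in N (left out, the last holds). Time passes only in rows, so rows that do not move let the fingers close. It gives the time, the measured TCP pose, the force, the opening and the grip force at its end, in the units of the state.
- sense(): the state, without advancing time (a new reading comes with each control period).
- snapshot(name): name is "side" or "top" or "wrist"; returns a dict with "img" (420x560x3 uint8, red, green, blue), "fx", "fy", "cx", "cy" (pixels), "extrinsics" (4x4, takes a point from camera to world coordinates). Camera axes: x right, y down, z forward; pixel columns grow to the right and rows downward; lengths in mm; the calibration is good to about 2 mm. A picture is of the moment at which its call begins. There is no depth.
- hand_in(): hands the job in; it is judged then, once.
The state is a dict: "time": time; "joint_pos": joint angles; "qd": joint speeds; "joint_efforts": joint torques, N m; "tool_pos": TCP position; "tcp_rot": TCP orientation; "ft_force": force on the tool from outside, world axes, zero at the start; "wrist_torque": the same for the moment, N m; "finger_gap": finger opening in mm; "grip_force": force on a finger pad.
Only numpy, scipy, OpenCV 4.12 (cv2) and the standard library are available. Lean on these libraries where they do the work, as an engineer would, in place of code of your own. Each camera call takes 0.05 s, during which the arm holds its last target. There are 200 camera calls.

### The job

Put the red-lidded mixing cup upright into the tapered seat of the white glaze mixer, turning it there by feel, without forcing or dropping it, until the slot under it drops over the drive pins and it sits fully home and straight in the taper; then let go. Leave the white-lidded cup, the paint jar and the water cup where they stand.

Things in the scene. Friction and masses are not known exactly. Their poses are not given: they have to be found in the camera images.
- mixcup_mid (a point): Centre of the loose red-lidded clear mixing cup (grey foot), 148 mm tall, 0.25 to 0.5 kg, upright: on its axis, 74 mm above its underside, z up. The red lid, 72 mm across, has its top 40 mm above this point; on it stands a rigid red bar grip, 52 mm long (cup's x), 20 mm thick (cup's y), 34 mm tall, from 40 to 74 mm above this point. Body 64 to 66 mm across.
- mixcup: The same cup; origin at the centre of its underside, z up. Its foot is a taper, 44 mm across at the underside, 64 mm across 36 mm higher. Across the underside, through the axis, runs one slot along the cup's x axis (in line with the bar grip), 9 mm wide and 10 mm deep, so it fits over both drive pins at every half turn.
- seat (a point): Centre of the mouth of the mixer's seat, at its rim, 89 mm above the table; z up. The dark collar is 34 mm deep; its bore is a taper matching the cup's foot: 63 mm across at the mouth, 44 mm at the floor. Home, the cup's centre is 41.5 mm above this point; a cup whose slot misses the drive pins rides on them 5 mm higher (46.5 mm), a little loose.
- seat_floor (a point): Centre of the seat's floor, 34 mm below the rim. Here stand two brass drive pins, 6 mm thick, round-topped, 6.5 mm tall, opposite each other, each 14 mm from the axis. The drive may have stopped at any angle, which is not given by any frame; it is stiff (0.5 N m) and stays put under a light twist. When slot and pins line up within about 0.1 rad the cup can sink 5 mm into the taper.
- mixer: The fixed white mixer base, 170 x 140 x 55 mm (x, y, z), the collar on top at its centre; origin at the centre of its underside on the table.
- sparecup_mid (a point): Centre of a second cup of the same shape with a white lid (loose, leave alone), 74 mm above its underside.
- paint: Blue paint jar with a white cap, 52 mm across, 120 mm tall (loose, leave alone); origin at the centre of its underside.
- watercup: White open water cup, 72 mm across at the rim, 100 mm tall (loose, leave alone); origin at the centre of its underside.

How it is judged (in metres and radians):
On the way:
1. the cup is lifted over the mixer's seat (horizontal distance between mixcup_mid and seat below 0.04 m and z of mixcup_mid in the frame of seat above 0.0515 m), for 0.1 s.
At the end, for the whole second after the job is handed in: The red-lidded cup stands released and at rest in the mixer's seat, fully home (no more than 2.5 mm above its home height), centred within 3 mm and upright within 0.05 rad (z of mixcup_mid in the frame of seat between 0.0375 and 0.044 m and horizontal distance between mixcup_mid and seat below 0.003 m and angle between mixcup_mid's own z axis and vertical below 0.05 rad and linear speed of mixcup below 0.02 m/s); the robot touches nothing.
It fails at once if the white-lidded cup, the paint jar or the water cup is shoved more than 25 mm or tipped over (distance of any of sparecup_mid, paint, watercup from where it was at the start of the episode above 0.025 m or angle between any of sparecup_mid, paint, watercup's own z axis and vertical above 0.5 rad).
It fails at once if the mixing cup is forced into the mixer with more than 100 N of wedging force (about 25 N of push) (contact force between mixcup and mixer above 100 N).
It fails at once if the mixing cup is dropped or rammed into the seat (faster than 0.5 m/s there) (horizontal distance between mixcup_mid and seat below 0.02 m and z of mixcup_mid in the frame of seat below 0.0715 m and linear speed of mixcup above 0.5 m/s).
It also fails if it takes over 72 s, if anything falls off the work surface, if the arm or the gripper's body presses on something with over 40 N, if the wrist force passes 120 N, or if a joint passes its speed limit or range.

## Working session

There is one attempt and no reset: what is moved stays moved. The work goes in short steps, Python scripts to look and compute and a shell command to move; the robot and the scene stay as the last step left them, time stands still between calls to the robot, and variables do not carry over. Pictures are saved under pics/ and viewed, at most 10 in all, crops included, and the job is handed in when it is done.

```bash
ls; mkdir -p pics; python3 - <<'E'
from bench import *
import cv2,numpy as np
s=sense();print(s)
a=[]
for n in("top","side","wrist"):
    d=snapshot(n);cv2.imwrite(f"pics/{n}0.png",d["img"][:,:,::-1]);np.savez(f"{n}0.npz",**d)
    print(n,d["fx"],d["cx"],d["cy"],np.round(d["extrinsics"],3).tolist())
E
```

```text
pics
{'time': 0.0, 'joint_pos': array([ 6.70127987e+01,  7.51572472e+00,  8.53315542e+01,  2.69166788e-03,
        8.72617528e+01, -4.89264678e+00]), 'qd': array([-0.0410917 ,  0.07177441, -0.01165399, -0.14155501, -0.08941897,
       -0.01427202]), 'joint_efforts': array([-1.86152094e-03, -5.69387555e+01, -5.00555241e+01, -1.54666877e-04,
        1.44184215e-02,  3.43050226e-05]), 'tool_pos': array([186.2238651 , 570.11694245, 403.61589665]), 'tcp_rot': array([-1.79891595e+02, -1.19777543e-02,  1.61905303e+02]), 'ft_force': array([-0.63977775, -0.57833143, -0.39602271]), 'wrist_torque': array([0.03419861, 0.04555481, 0.02277564]), 'grip_force': 0.0, 'finger_gap': 85.34303899169683}
top 473.8716084293532 274.6479418567537 218.74311864974018 [[0.017, -0.995, 0.095, 501.457], [-1.0, -0.018, -0.016, -9.506], [0.018, -0.095, -0.995, 942.521], [0.0, 0.0, 0.0, 1.0]]
side 390.1259743923129 281.45683373502413 204.31351730838188 [[0.998, -0.027, 0.057, 551.37], [-0.06, -0.696, 0.715, -596.388], [0.021, -0.717, -0.697, 692.731], [0.0, 0.0, 0.0, 1.0]]
wrist 363.59538281637856 284.22328422770016 208.00529677335746 [[0.311, 0.901, 0.302, 108.807], [0.95, -0.295, -0.099, 595.676], [-0.0, 0.318, -0.948, 373.318], [0.0, 0.0, 0.0, 1.0]]
```

View pics/top0.png

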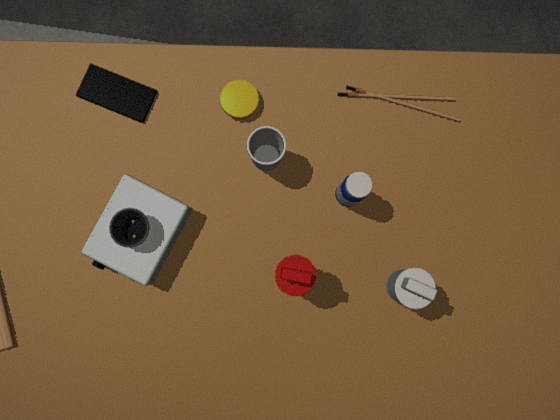

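View pics/side0.png

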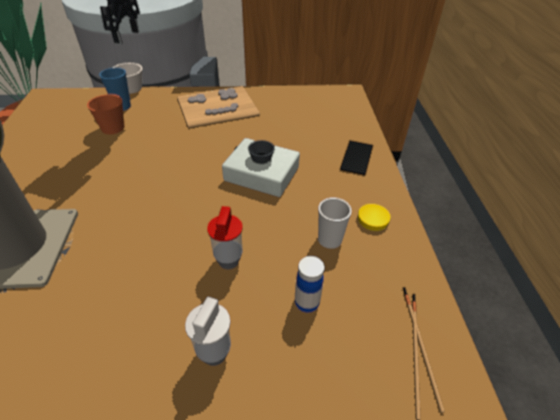

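The top view shows the red lid at about (295,276) with its bar, the mixer collar at (130,228), the white lid at (414,288), the paint jar at (355,188) and the water cup at (267,148). Next I measure the red bar, the collar and the brass pins.

```bash
cat > h.py <<'E'
import numpy as np,cv2
def ray(d,u,v,z):
    E=d["extrinsics"];p=E[:3,:3]@np.array([(u-d["cx"])/d["fx"],(v-d["cy"])/d["fy"],1]);o=E[:3,3]
    return (o+p*(z-o[2])/p[2])[:2]
def proj(d,P):
    q=np.linalg.inv(d["extrinsics"])@np.append(P,1);return d["fx"]*q[0]/q[2]+d["cx"],d["fy"]*q[1]/q[2]+d["cy"]
E
python3 - <<'E'
from h import *
d=np.load("top0.npz");im=d["img"];hsv=cv2.cvtColor(im,cv2.COLOR_RGB2HSV)
m=(((hsv[...,0]<6)|(hsv[...,0]>174))&(hsv[...,1]>180)&(hsv[...,2]>60)).astype(np.uint8)
m[:, :230]=0;m[:,350:]=0
c=max(cv2.findContours(m,0,2)[0],key=cv2.contourArea);e=cv2.fitEllipse(c);print("lid",e,ray(d,*e[0],114))
k=(im.max(2)<75).astype(np.uint8);k[:200]=0;k[255:]=0;k[:,:105]=0;k[:,155:]=0
c=max(cv2.findContours(k,0,2)[0],key=cv2.contourArea);e=cv2.fitEllipse(c);print("collar",e,ray(d,*e[0],89))
h=hsv[212:246,112:150]
b=(h[...,1]>90)&(h[...,2]>60)&(h[...,0]<30)
vu=np.argwhere(b)+[212,112];print([(tuple(x),im[x[0],x[1]].tolist()) for x in vu])
crop=np.hstack([cv2.resize(im[235:315,255:335],(390,390),interpolation=2),cv2.resize(im[188:268,90:170],(390,390),interpolation=2)])
cv2.imwrite("pics/crop1.png",crop[...,::-1])
E
```

```text
lid ((294.99530029296875, 275.1941833496094), (39.57324981689453, 39.97927474975586), 138.0649871826172) [482.60310837 -60.12382144]
collar ((129.30735778808594, 227.5835723876953), (37.64912414550781, 38.88351058959961), 74.77828216552734) [562.1323948  237.30674964]
[((np.int64(220), np.int64(132)), [133, 103, 43]), ((np.int64(220), np.int64(133)), [114, 85, 33]), ((np.int64(220), np.int64(134)), [64, 51, 21]), ((np.int64(221), np.int64(132)), [137, 109, 42]), ((np.int64(221), np.int64(133)), [122, 95, 41]), ((np.int64(221), np.int64(134)), [65, 50, 18]), ((np.int64(222), np.int64(132)), [99, 78, 35]), ((np.int64(222), np.int64(133)), [84, 63, 27]), ((np.int64(235), np.int64(133)), [137, 113, 52]), ((np.int64(235), np.int64(134)), [124, 96, 40]), ((np.int64(235), np.int64(135)), [80, 65, 29]), ((np.int64(236), np.int64(133)), [134, 110, 43]), ((np.int64(236), np.int64(134)), [138, 109, 52]), ((np.int64(236), np.int64(135)), [89, 70, 31]), ((np.int64(237), np.int64(133)), [84, 68, 34]), ((np.int64(237), np.int64(134)), [94, 74, 41])]
```

View pics/crop1.png

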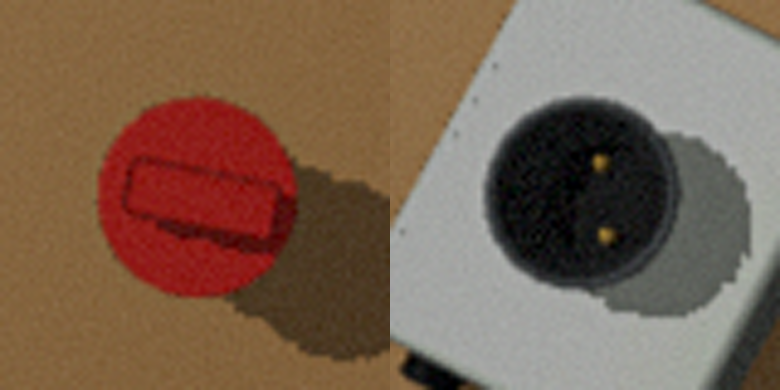

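The crop shows the bar running from about (282,273) to (311,278) in full-image pixels, and the pins at (132.6,221) and (133.8,236). That puts the bar near 79° and the pin line near 5°. I'll move above the cup now.

```bash
python3 -m jog '-.4 -.42 0 0 0 0 -1;-.4 -.42 0 0 0 0 -1;-.4 -.42 0 0 0 0 -1;-.4 -.42 0 0 0 0 -1;-.4 -.42 0 0 0 0 -1'
python3 -m jog '-.4 -.42 0 0 0 0 -1;-.4 -.42 0 0 0 0 -1;-.4 -.42 0 0 0 0 -1;-.4 -.42 0 0 0 0 -1;-.4 -.42 0 0 0 0 -1'
python3 -m jog '-.4 -.42 0 0 0 0 -1;-.37 -.42 0 0 0 0 -1;0 0 0 0 0 .17 -1;0 0 0 0 0 .17 -1;0 0 0 0 0 .17 -1'
python3 -m jog '0 0 0 0 0 .17 -1;0 0 0 0 0 .17 -1;0 0 0 0 0 .17 -1;0 0 0 0 0 .17 -1;0 0 0 0 0 .17 -1'
python3 -m jog '0 0 0 0 0 0 -1;0 0 0 0 0 0 -1'
python3 - <<'E'
from bench import *
from h import *
d=snapshot("wrist");np.savez("w1.npz",**d);cv2.imwrite("pics/w1.png",d["img"][...,::-1]);s=sense();print(s["tool_pos"],s["tcp_rot"],s["joint_pos"])
print(proj(d,[482.6,-60.1,114]),proj(d,[482.6,-60.1,148]))
E
```

```text
time: 0.78
tool_pos: [311.5, 306.9, 404.5]
tcp_rot: [-180.0, 0.0, 161.9]
ft_force: [0.5, -0.1, 0.6]
finger_gap: 85.6
grip_force: 0.0
time: 1.4
tool_pos: [436.4, 45.0, 404.7]
tcp_rot: [180.0, 0.0, 161.9]
ft_force: [0.8, 0.5, 0.4]
finger_gap: 85.4
grip_force: 0.0
time: 2.02
tool_pos: [483.1, -57.2, 404.3]
tcp_rot: [-180.0, -0.0, 130.9]
ft_force: [-0.1, 0.4, 0.4]
finger_gap: 85.6
grip_force: 0.0
time: 2.65
tool_pos: [483.1, -56.9, 404.4]
tcp_rot: [-180.0, 0.0, 80.0]
ft_force: [0.2, -0.5, -0.3]
finger_gap: 85.5
grip_force: 0.0
time: 2.9
tool_pos: [483.1, -56.9, 404.5]
tcp_rot: [-180.0, 0.0, 80.5]
ft_force: [0.8, -0.9, -0.8]
finger_gap: 85.3
grip_force: 0.0
[483.16969207 -56.86397058 404.5913176 ] [-1.79986858e+02 -1.13328128e-04  8.05010747e+01] [-1.27530094e+01 -1.03663927e+01  1.02814702e+02 -6.33397488e-04
  8.75648180e+01 -3.25405712e+00]
(np.float64(283.70804328237205), np.float64(206.0266626368475)) (np.float64(283.7032696539015), np.float64(221.95123102795932))
```

View pics/w1.png

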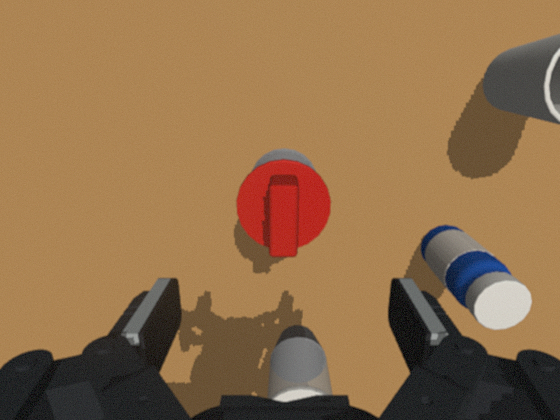

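The wrist view shows the lid at (284,204) and the bar top at about (284,222), as predicted and aligned with the tool's x axis. I'll descend and grip.

```bash
python3 -m jog '-.033 0 .4 0 0 0 -1;0 0 .4 0 0 0 -1;0 0 .2 0 0 0 -1;0 0 .145 0 0 0 -1;0 0 0 0 0 0 -1' 60
python3 -m jog '0 0 0 0 0 0 1;0 0 0 0 0 0 1;0 0 0 0 0 0 1;0 0 0 0 0 0 1;0 0 0 0 0 0 1' 60
python3 -m jog '0 0 0 0 0 0 1;0 0 0 0 0 0 1;0 0 0 0 0 0 1'
```

```text
time: 3.58
tool_pos: [482.3, -60.0, 289.3]
tcp_rot: [-179.9, -0.0, 80.4]
ft_force: [-1.0, 0.2, 0.3]
finger_gap: 85.6
grip_force: 0.0
time: 4.2
tool_pos: [482.9, -60.2, 290.8]
tcp_rot: [180.0, 0.0, 80.3]
ft_force: [-0.7, 0.6, 4.3]
finger_gap: 19.3
grip_force: 59.5
time: 4.58
tool_pos: [482.9, -60.2, 290.8]
tcp_rot: [180.0, 0.0, 80.3]
ft_force: [-1.8, 0.7, 6.0]
finger_gap: 19.4
grip_force: 59.6
```

```bash
python3 -m jog '0 0 -.2 0 0 0 1;0 0 -.4 0 0 0 1;0 0 -.4 0 0 0 1;0 0 -.4 0 0 0 1;0 0 0 0 0 0 1'
python3 - <<'E'
from bench import *
from h import *
s=sense();print(s["ft_force"],s["wrist_torque"],s["tcp_rot"])
d=np.load("top0.npz");im=d["img"].astype(float)
P=[]
for r in(217,232):
    w=np.clip(im[r:r+8,128:139,0]-im[r:r+8,128:139,2]-15,0,None);v,u=np.mgrid[r:r+8,128:139]
    P.append(ray(d,(w*u).sum()/w.sum(),(w*v).sum()/w.sum(),61))
e=P[0]-P[1];print(P,np.linalg.norm(e),np.degrees(np.arctan2(e[1],e[0])),(P[0]+P[1])/2)
# collar via thresholds
for t in(40,60,90,110):
    k=(d["img"].max(2)<t).astype(np.uint8);k[:200]=0;k[255:]=0;k[:,:105]=0;k[:,155:]=0
    c=max(cv2.findContours(k,0,2)[0],key=cv2.contourArea);q=cv2.fitEllipse(c);print(t,q[1],ray(d,*q[0],89))
d=snapshot("wrist");np.savez("w2.npz",**d);cv2.imwrite("pics/w2.png",d["img"][...,::-1])
E
```

```text
time: 5.2
tool_pos: [483.4, -60.3, 433.4]
tcp_rot: [179.7, 0.0, 80.3]
ft_force: [0.3, -0.4, -3.1]
finger_gap: 19.1
grip_force: 59.3
[ 0.31678184 -0.41314271 -3.12797341] [-0.04468233 -0.04606933  0.03159208] [1.79656194e+02 2.03076957e-02 8.03079469e+01]
[array([576.70474649, 239.84006343]), array([549.01089573, 236.25296046])] 27.925197898309186 7.380263178504381 [562.85782111 238.04651194]
40 (33.77912139892578, 34.973907470703125) [563.11285836 238.72524649]
60 (37.01492691040039, 38.13051986694336) [562.17481711 237.03282484]
90 (38.507179260253906, 39.32425308227539) [562.15601177 237.1211018 ]
110 (38.89577102661133, 56.10336685180664) [557.25212641 225.53971302]
```

```bash
python3 -m jog '.2 .04 0 0 0 0 1;.5 .04 0 0 0 0 1;.5 .04 0 0 0 0 1;.5 .04 0 0 0 0 1;.5 .04 0 0 0 0 1'
python3 -m jog '.5 .04 0 0 0 0 1;.3 .04 0 0 0 0 1;.07 0 0 0 0 0 1;0 0 0 0 0 .17 1;0 0 0 0 0 .17 1'
python3 -m jog '0 0 0 0 0 .17 1;0 0 0 0 0 .17 1;0 0 0 0 0 .17 1;0 0 0 0 0 .17 1;0 0 0 0 0 .17 1'
python3 -m jog '0 0 0 0 0 .025 1;0 0 0 0 0 0 1;0 0 0 0 0 0 1'
python3 - <<'E'
from bench import *
from h import *
s=sense();p=s["tool_pos"];print(p,s["tcp_rot"],s["ft_force"],s["joint_pos"])
y=np.radians(s["tcp_rot"][2]);D=np.array([562.6,237.6])-p[:2];print("tool shift",D@[np.cos(y),np.sin(y)],D@[np.sin(y),-np.cos(y)])
d=snapshot("top");np.savez("t2.npz",**d);cv2.imwrite("pics/t2.png",d["img"][...,::-1])
d=snapshot("side");i=cv2.resize(d["img"][60:220,170:370],None,fx=3,fy=3);np.savez("s2.npz",**d);cv2.imwrite("pics/s2.png",i[...,::-1])
E
```

```text
time: 5.88
tool_pos: [539.1, 154.9, 427.0]
tcp_rot: [-179.8, 0.1, 80.3]
ft_force: [0.6, 0.3, -2.8]
finger_gap: 19.1
grip_force: 59.2
time: 6.5
tool_pos: [561.6, 237.1, 427.8]
tcp_rot: [-179.9, 0.2, 59.6]
ft_force: [0.8, -0.2, -3.8]
finger_gap: 19.0
grip_force: 59.3
time: 7.12
tool_pos: [561.6, 236.7, 428.0]
tcp_rot: [179.9, 0.2, 8.5]
ft_force: [0.5, 0.5, -1.8]
finger_gap: 19.0
grip_force: 59.3
time: 7.5
tool_pos: [561.9, 237.5, 429.8]
tcp_rot: [180.0, 0.0, 7.5]
ft_force: [0.2, -0.8, -2.2]
finger_gap: 19.3
grip_force: 59.3
[561.90618264 237.53396292 429.77507663] [1.79989817e+02 3.42579467e-02 7.52666874e+00] [ 0.16624789 -0.83166095 -2.23227414] [ 1.81019981e+01  8.51579733e+00  8.15210269e+01 -3.72315163e-03
  8.99987208e+01  1.00575328e+02]
tool shift 0.6964894677091134 0.02541340345496139
```

View pics/s2.png

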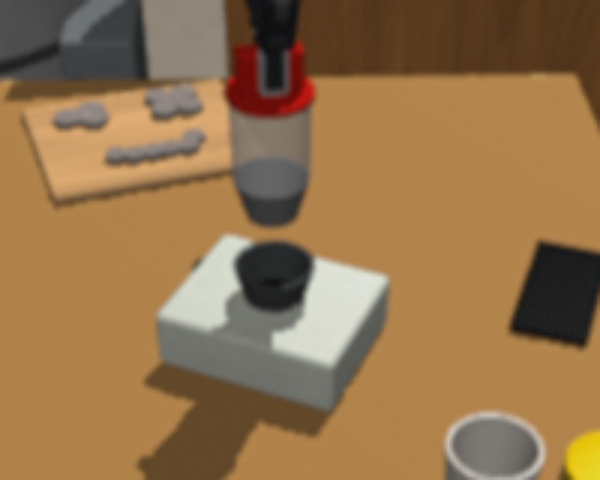

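The side view shows the cup hanging upright right over the collar, with the foot at about (272,215) and the collar mouth at about (274,255) in the crop. I'll lower it gently.

```bash
python3 -m jog '.007 0 .2 0 0 0 1;0 0 .2 0 0 0 1;0 0 .1 0 0 0 1;0 0 .08 0 0 0 1;0 0 .06 0 0 0 1'
python3 -m jog '0 0 .04 0 0 0 1;0 0 .03 0 0 0 1;0 0 0 0 0 0 1'
```

```text
time: 8.22
tool_pos: [562.7, 237.9, 365.8]
tcp_rot: [-180.0, -0.0, 7.4]
ft_force: [-0.5, 0.3, -2.8]
finger_gap: 19.1
grip_force: 59.4
time: 8.6
tool_pos: [562.6, 237.8, 359.2]
tcp_rot: [180.0, -0.0, 7.4]
ft_force: [-0.6, 0.3, -2.3]
finger_gap: 19.1
grip_force: 59.4
```

```bash
python3 -m jog '0 0 .02 0 0 0 1;0 0 .02 0 0 0 1;0 0 0 0 0 0 1'
python3 -m jog '0 0 .015 0 0 0 1;0 0 .01 0 0 0 1;0 0 0 0 0 0 1'
```

```text
time: 8.98
tool_pos: [562.6, 237.8, 354.9]
tcp_rot: [180.0, 0.0, 7.4]
ft_force: [-0.1, -0.7, -2.2]
finger_gap: 19.1
grip_force: 59.4
time: 9.35
tool_pos: [562.6, 237.8, 352.5]
tcp_rot: [180.0, 0.0, 7.4]
ft_force: [-0.0, 0.4, -2.3]
finger_gap: 19.2
grip_force: 59.4
```

```bash
python3 -m jog '0 0 .01 0 0 0 1;0 0 .01 0 0 0 1;0 0 0 0 0 0 1'
python3 -m jog '0 0 .01 0 0 0 1;0 0 0 0 0 0 1'
```

```text
time: 9.72
tool_pos: [562.6, 237.8, 350.6]
tcp_rot: [180.0, 0.0, 7.4]
ft_force: [0.3, -1.4, -3.0]
finger_gap: 19.1
grip_force: 59.5
time: 9.98
tool_pos: [562.7, 237.7, 349.7]
tcp_rot: [180.0, 0.0, 7.4]
ft_force: [0.2, -1.0, -2.1]
finger_gap: 19.1
grip_force: 59.4
```

```bash
python3 -m jog '0 0 .01 0 0 0 1;0 0 0 0 0 0 1'
python3 -m jog '0 0 .01 0 0 0 1;0 0 0 0 0 0 1'
python3 -m jog '0 0 .005 0 0 0 1;0 0 0 0 0 0 1'
```

```text
time: 10.22
tool_pos: [562.7, 237.7, 348.7]
tcp_rot: [180.0, -0.0, 7.4]
ft_force: [-0.2, -1.6, -1.5]
finger_gap: 19.3
grip_force: 59.6
time: 10.48
tool_pos: [562.7, 237.6, 347.8]
tcp_rot: [180.0, -0.0, 7.4]
ft_force: [0.0, -3.1, -0.5]
finger_gap: 19.1
grip_force: 59.8
time: 10.72
tool_pos: [562.7, 237.7, 347.4]
tcp_rot: [180.0, -0.0, 7.4]
ft_force: [-0.1, -4.5, 2.1]
finger_gap: 19.3
grip_force: 60.0
```

It is in contact near home height with a small sideways load towards -y. I'll relieve that and settle it.

```bash
python3 -m jog '0 .005 0 0 0 0 1;0 0 0 0 0 0 1'
python3 -m jog '0 .003 .005 0 0 0 1;0 0 0 0 0 0 1;0 0 0 0 0 0 1'
```

```text
time: 10.98
tool_pos: [562.7, 237.4, 347.3]
tcp_rot: [-180.0, -0.0, 7.4]
ft_force: [-0.6, -2.7, 1.6]
finger_gap: 19.1
grip_force: 60.0
time: 11.35
tool_pos: [562.8, 237.2, 347.1]
tcp_rot: [-180.0, -0.0, 7.4]
ft_force: [-1.1, -3.8, 4.5]
finger_gap: 19.3
grip_force: 60.5
```

```bash
python3 -m jog '0 .005 0 0 0 0 1;0 0 0 0 0 0 1' 20
python3 -m jog '0 0 0 0 0 0 .2;0 0 0 0 0 0 -1;0 0 0 0 0 0 -1;0 0 0 0 0 0 -1;0 0 0 0 0 0 -1'
python3 -m jog '0 0 -.1 0 0 0 -1;0 0 -.3 0 0 0 -1;0 0 -.4 0 0 0 -1;0 0 -.4 0 0 0 -1;0 0 0 0 0 0 -1'
python3 - <<'E'
from bench import *
from h import *
o=[]
d=snapshot("side");o.append(cv2.resize(d["img"][90:200,200:320],(480,440),interpolation=2));np.savez("s3.npz",**d)
for z in(89+41.5,89+46.5):print([np.round(proj(d,[562.7,237.5,z+h]),1) for h in(40,74)])
d=snapshot("wrist");o.append(cv2.resize(d["img"],(300,440)));np.savez("w3.npz",**d)
for z in(130.5,135.5):print(proj(d,[562.7,237.5,z+40]))
cv2.imwrite("pics/s3.png",np.hstack(o)[...,::-1]);print(sense()["ft_force"])
E
```

```text
time: 11.6
tool_pos: [562.8, 236.9, 347.0]
tcp_rot: [-180.0, -0.0, 7.4]
ft_force: [-2.5, -1.5, 5.4]
finger_gap: 19.6
grip_force: 60.5
time: 12.22
tool_pos: [562.8, 236.6, 346.6]
tcp_rot: [-180.0, 0.0, 7.4]
ft_force: [0.1, -0.2, -0.9]
finger_gap: 85.5
grip_force: 0.0
time: 12.85
tool_pos: [563.3, 236.8, 472.7]
tcp_rot: [-179.9, -0.5, 7.4]
ft_force: [-0.3, 0.4, 0.2]
finger_gap: 85.5
grip_force: 0.0
[array([261.3, 120.4]), array([261.1, 108.2])]
[array([261.3, 118.7]), array([261.1, 106.3])]
(np.float64(283.9826315716641), np.float64(200.77110500905226))
(np.float64(283.9685261933818), np.float64(202.6874168797753))
[-0.0831239   0.21266514  0.22119719]
```

View pics/s3.png

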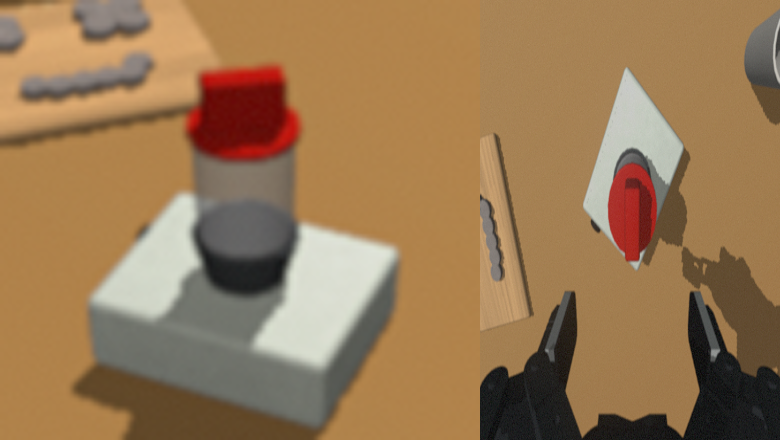

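The side view shows the cup upright and sunk in the collar, with the bar still lined up with the pins. One numerical check of lid position against prediction before handing in.

```bash
cat > chk.py <<'E'
from h import *
def red(d):
    h=cv2.cvtColor(d["img"],cv2.COLOR_RGB2HSV)
    m=(((h[...,0]<6)|(h[...,0]>174))&(h[...,1]>180)&(h[...,2]>60)).astype(np.uint8)
    n,l,st,c=cv2.connectedComponentsWithStats(m);i=[j for j in range(1,n) if st[j,4]>150];return [(st[j].tolist(),c[j].round(1).tolist()) for j in i]
def mod(d,c,z):  # bbox of ideal cup's red parts
    a=np.linspace(0,2*np.pi,90);P=[proj(d,[c[0]+36*np.cos(t),c[1]+36*np.sin(t),z+h]) for t in a for h in(40,)]
    y=np.radians(7.4);R=np.array([[np.cos(y),-np.sin(y)],[np.sin(y),np.cos(y)]])
    P+=[proj(d,[*(np.array(c)+R@[sx*26,sy*10]),z+74]) for sx in(-1,1) for sy in(-1,1)]
    P=np.array(P);return np.round(np.r_[P.min(0),P.max(0)],1)
for n in("s3","w3"):
    d=np.load(n+".npz");print(n,red(d));[print(z,mod(d,(562.6,237.6),z)) for z in(130.5,135.5)]
E
python3 chk.py
```

```text
s3 [([247, 107, 28, 23, 492], [260.3, 118.4])]
130.5 [246.6 105.2 275.9 128.6]
135.5 [246.5 103.3 275.9 126.8]
w3 [([240, 156, 89, 93, 5747], [283.6, 201.4])]
130.5 [237.4 154.6 330.4 250.1]
135.5 [236.5 155.7 331.1 253.1]
```

```bash
python3 -c "
from bench import *
print(hand_in())"
```

```text
the job is handed in; nothing more can be done
None
```

I put the red-lidded cup into the mixer seat, released it and handed the job in. The tool reached home height with light contact (about 7 N), and the last pictures show the cup upright and fully home. It needed no turning by feel, because I lined the slot up with the pins from the camera. No verdict came back from the hand-in.

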